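# Vent the drying box over a bar of painted tags

### The job

Lay the aluminium bar with the painted tags, tags up and roughly centred, across the two notched supports of the rack so that it sits down in both notches, and let go of it. Then lift the sprung lid of the drying box by its handle until the lid is level with (parallel to) the steel marker arm at its side, and finish while holding it there: the spring shuts it if you let go. Leave the marker arm as it is set, and the bottles, jar, tape and cap where they are.

Things in the scene. Friction and masses are not known exactly. Their poses are not given: they have to be found in the camera images.
- bar_mid (a point): Centre of the loose tag bar (half-way up the metal): aluminium, 240 long (y axis), 16 wide (x), 24 high (z), about 0.2 kg, lying on the table left or right of the rack. Two white tags, 30 long, 4 thick, 25 tall, stand on top, 55 either side of its middle; the 80 between them is free for a grasp across its width. Its two ends are alike.
- bar: The same bar; origin at the centre of its underside.
- rack_seat (a point): Midway between the fixed rack's two supports, at notch-floor height, 60 above the table. Supports: 80 either side along its y axis, each 20 thick, with an open-topped notch 28 wide (x), walls 14 high, flared lips up to 83 above the table. A laid bar lies along this y axis, its centre 12 above this point. Below is only a foot plate, 70 by 200, 8 thick.
- lid (a joint): Opening angle of the drying box's lid, rad: 0 shut, 1.3 at its stop. The hinge axis runs along the lid's far edge: from the handle centre 166 along the lid (x of lid_grip) and 37 below (-z), 105 above the table. A spring pulls the lid shut: lifting at the handle takes about 6 N near shut, 10 N at 0.75. The fixed white open box behind the rack is 180 deep, 240 wide, 100 high.
- lid_grip (a point): Centre of the lid's handle: round steel bar, diameter 12, 90 long (y axis), on two end posts, its centre 32 above the top face of the grey lid (180 by 240, 10 thick) and 14 behind the front edge; 142 above the table when shut. Turns with the lid; its x axis lies in the lid plane, towards the hinge. The bar can turn between the fingers.
- marker_tip (a point): Tip of the marker arm: a dark steel strip 195 long, 12 wide, 6 thick with a small outward tab at its tip, pivoted on the hinge line 19 outside the left (+y) side of the lid, pointing to the front and up. Its x axis runs down along the arm towards the hinge; that slope below horizontal, 0.35 to 0.75 rad, is the lid angle wanted (joint lid reads the same angle). Stiff, stays as set.
- tape: Bystander: roll of masking tape lying flat, outer diameter 90, inner 72, 25 high; origin at its underside.
- cap: Bystander: loose black bottle cap, diameter 30, 16 high, just right of the drying box; origin at its underside.
- bottle_a: Bystander: small orange paint bottle with black cap, diameter 38, 85 high; origin at its underside.
- bottle_b: Bystander: small blue paint bottle with black cap, diameter 38, 85 high; origin at its underside.
- bottle_c: Bystander: white paint bottle with black cap, diameter 46, 120 high; origin at its underside.
- jar: Bystander: glass jar with black lid, diameter 68, 75 high; origin at its underside.
Mind the look-alikes: they are no part of the job. What is shaped like the bar but orange is not meant.

How it is judged:
On the way, in this order (a step that is already met when the one before it is completed fails the run):
1. the bar lies in both notches of the rack, released (x of bar_mid in the frame of rack_seat between -0.01 and 0.01 m and y of bar_mid in the frame of rack_seat between -0.025 and 0.025 m and z of bar_mid in the frame of rack_seat between 0.007 and 0.017 m and angle between the y axis of bar_mid and the y axis of rack_seat, either way round below 0.12 rad and angle between bar_mid's own z axis and vertical below 0.12 rad and contact force between the fingers and bar below 0.1 N and linear speed of bar below 0.03 m/s), for 0.3 s.
2. the fingers hold the lid level with the marker arm (angle between the x axis of lid_grip and the x axis of marker_tip, either way round below 0.08 rad and contact force between the fingers and lid above 2 N and velocity of joint lid between -0.15 and 0.15 rad/s), for 0.3 s.
At the end, for the whole second after the job is handed in: The bar lies, tags up and let go, in both notches (centre within 10 mm across and 25 mm along of the rack's middle, 7 to 17 mm above the notch floors, within 0.12 rad); the lid is within 0.08 rad of the marker arm, still, and the fingers push or hold it with more than 2 N (all of step 1 and all of step 2); the arm keeps its last pose, push and grip.
It fails at once if the marker arm is shifted by more than 12 mm at its tip (distance of marker_tip from where it was at the start of the episode above 0.012 m).
It fails at once if a bystander is moved by more than 30 mm (distance of any of tape, cap, bottle_a, bottle_b, bottle_c, jar from where it was at the start of the episode above 0.03 m).
It also fails if it takes over 51 s, if anything falls off the work surface, if the arm or the gripper's body presses on something with over 40 N, if the wrist force passes 120 N, or if a joint passes its speed limit or range.

### The arm

A 6-joint arm with a two-finger parallel gripper is mounted at the origin on the work surface. World frame = base frame: x ahead of the robot, y to its left, z up, the work surface at z = 0. Lengths are in m, angles in rad, forces in N, time in s.
With the tool pointing down it reaches from about 0.35 to 0.875 m from the base axis. Payload 4.2 kg.
Tool frame: the origin (TCP) lies at the very end of the fingers, on their centre line; the grasp point (between the pads) lies 19 mm behind it; z points along the fingers, y is the line along which they close (so a half turn about z gives the same grasp; the last joint's range is limited). The gripper opens to 87 mm and grips with 3 to 60 N. Pads are 19 mm wide; open, the fingers measure 117 mm over their backs; the gripper's body (75 mm by 190 mm) begins 51 mm behind the grasp point.
Start: joints at [1.539, 0.385, 0.008, 0, -1.194, -0.259], TCP at [0.179, 0.599, 0.223] pointing down, gripper open.
Joint ranges: [-3.14, 3.14], [-1.21, 2.06], [-1.07, 1.41], [-3.16, 2.05], [-2.99, -0.16], [-3.1, 3.1]. Speed limits (rad/s): [2.79, 2.79, 3.14, 3.14, 3.14, 3.14].

### API

Orientations are given as a rotation vector (axis times angle).
In Python, from workcell import sense, get_image, finish_job gives the robot as it stands.
- The arm moves only by the tool move_arm, never from a script. Its argument "motion" is a list of rows, each a list of 3 entries, a list of its own where there are three numbers: the shift along the tool's x, y, z in cm, then the turn, a rotation vector about the tool's x, y, z in rad, then the opening, from -1 (shut) to 1 (fully open). A call has 1 to 12 rows; each row shifts and turns the commanded pose from where the row before left it, along the tool's axes as they then stand; what a row does not reach is not made up. A row lasts 1/12 s, in which the tool goes at most 41.7 mm and 7.16 degrees, less where a joint would pass 70% of its speed; a pose out of reach is approached as far as the arm can. A call is refused whole if a number of a shift passes 4.17 or a number of a turn 0.125, either way. A call with a gripper value outside its range is refused whole. The fingers move at their own pace and stop on an object; "squeeze" is the grip in N (left out, the last holds). Time passes only in rows, so rows that do not move let the fingers close. It gives the time, the measured TCP pose, the force, the opening and the grip force at its end, in the units of the state.
- sense(): the state, without advancing time (a new reading comes with each control period).
- get_image(name): name is "scene" or "top" or "wrist"; returns a dict with "pixels" (384x512x3 uint8, red, green, blue), "fx", "fy", "cx", "cy" (pixels), "R" (3x3) and "t" (3): a world point X has camera coordinates R X + t. Camera axes: x right, y down, z forward; pixel columns grow to the right and rows downward; lengths in m; the calibration is good to about 2 mm. A picture is of the moment at which its call begins. There is no depth.
- finish_job(): hands the job in; it is judged then, once.
The state is a dict: "time_s": time; "joint_positions": joint angles; "joint_velocities": joint speeds; "joint_torque": joint torques, N m; "eef_pos": TCP position; "orientation": TCP orientation; "force": force on the tool from outside, world axes, zero at the start; "ft_torque": the same for the moment, N m; "finger_gap": finger opening in m; "gripper_force": force on a finger pad.
Only numpy, scipy, OpenCV 4.12 (cv2) and the standard library are available. Lean on these libraries where they do the work, as an engineer would, in place of code of your own. Each camera call takes 0.05 s, during which the arm holds its last target. There are 200 camera calls.

## Working session

There is one attempt and no reset: what is moved stays moved. The work goes in short steps, Python scripts to look and compute and a tool call to move; the robot and the scene stay as the last step left them, time stands still between calls to the robot, and variables do not carry over. Pictures are saved under pics/ and viewed, at most 10 in all, crops included, and the job is handed in when it is done.

Besides the shell and the picture viewer there is one more tool, called as a command line: name --argument value ..., lists and objects as JSON in quotes. move_arm: Moves the arm, as the interface text tells. Its arguments: {"type":"object","properties":{"motion":{"type":"array"},"squeeze":{"type":"number"}},"required":["motion"]}

```bash
mkdir -p pics; ls; python3 - <<'E'
from workcell import sense,get_image
import cv2,pickle
for n in("scene","top"):
    d=get_image(n);pickle.dump(d,open(f"{n}.pkl","wb"));cv2.imwrite(f"pics/{n}.png",d["pixels"][:,:,::-1]);print(n,d["fx"],d["cx"],d["cy"],d["R"],d["t"])
s=sense();print(s)
E
```

```text
pics
scene 495.4174045222542 255.13289977943003 196.50676483658322 [[ 0.64110659  0.76740009  0.00891336]
 [ 0.61943991 -0.51057028 -0.59633229]
 [-0.45307455  0.38783385 -0.80268821]] [-0.30321144 -0.23829483  1.71354067]
top 393.66529139406623 250.54726444998624 188.74701261589544 [[-0.06932709 -0.99757728 -0.00577259]
 [-0.97062483  0.06878815 -0.23055506]
 [ 0.23039357 -0.01038069 -0.97304216]] [0.01291416 0.51178379 1.07060454]
{'time_s': 0.1, 'joint_positions': array([ 1.53858341e+00,  3.85464760e-01,  6.80496639e-03, -4.50642601e-04,
       -1.19402215e+00, -2.58591459e-01]), 'joint_velocities': array([ 0.00027726, -0.00370906,  0.00471246,  0.00152736, -0.00063107,
        0.00072046]), 'joint_torque': array([-1.85898321e-04, -3.91694105e+01,  1.87935197e+01,  4.23195049e+00,
        1.34260792e-02, -7.18421188e-05]), 'eef_pos': array([0.1790327 , 0.59825645, 0.2215923 ]), 'orientation': array([ 3.10650324e+00, -4.55166395e-01, -3.19021504e-04]), 'force': array([0.30175617, 0.01407987, 0.22407944]), 'ft_torque': array([-0.04052096, -0.05042481, -0.01398851]), 'gripper_force': 0.0, 'finger_gap': 0.08705881108141421}
```

View pics/scene.png

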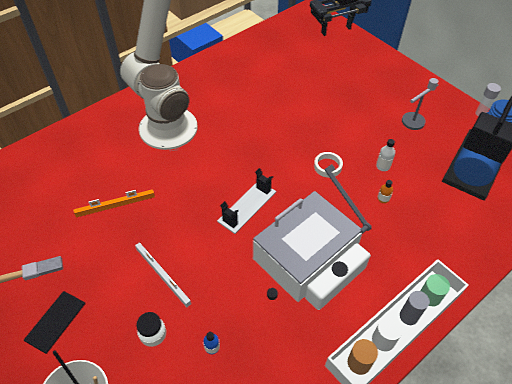

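View pics/top.png

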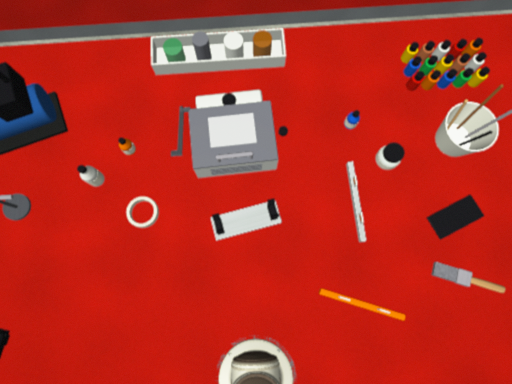

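The scene view shows the aluminium bar at (163,273), the rack at (247,206), the lid handle at (288,211) and the marker arm from (330,170) to (367,228). In the top view the bar is at (357,202), the rack at (246,220), the handle at (235,156), and the arm from (183,108) to (177,154). I'll enlarge these for exact pixels.

```bash
cat > h.py <<'E'
import numpy as np,cv2,pickle
from workcell import sense,get_image
def P(d,X):
    c=d["R"]@np.asarray(X,float)+d["t"];return np.array([d["fx"]*c[0]/c[2]+d["cx"],d["fy"]*c[1]/c[2]+d["cy"]])
def ray(d,p):
    R=np.asarray(d["R"]);v=R.T@np.array([(p[0]-d["cx"])/d["fx"],(p[1]-d["cy"])/d["fy"],1]);return -R.T@d["t"],v/np.linalg.norm(v)
def plane(d,p,z):
    o,v=ray(d,p);return o+v*(z-o[2])/v[2]
def tri(d1,p1,d2,p2):
    o1,v1=ray(d1,p1);o2,v2=ray(d2,p2);s=np.linalg.lstsq(np.c_[v1,-v2],o2-o1,rcond=None)[0]
    a=o1+s[0]*v1;b=o2+s[1]*v2;return (a+b)/2,np.linalg.norm(a-b)
E
python3 - <<'E'
from h import *
T=pickle.load(open("top.pkl","rb"));S=pickle.load(open("scene.pkl","rb"))
def crop(d,x,y,w,h,k):return cv2.resize(d["pixels"][y:y+h,x:x+w,::-1],None,fx=k,fy=k,interpolation=cv2.INTER_CUBIC)
a=crop(T,165,90,120,150,4)  # 480x600
b=crop(T,340,150,32,100,3)
cv2.imwrite("pics/c1.png",a)
cv2.imwrite("pics/c2.png",crop(S,210,145,165,150,4))
for n,d,(x,y,w,h) in(("T",T,(335,150,40,100)),("S",S,(125,235,70,75))):
    m=d["pixels"][y:y+h,x:x+w].astype(int);k=(m[:,:,1]>85).astype(np.uint8)
    r=cv2.minAreaRect(cv2.findNonZero(k));print(n,r,cv2.boxPoints(r)+[x,y])
    hsv=0
for n,d in(("T",T),):
    k=(d["pixels"][:,:,1]>85).astype(np.uint8)
    n,l,st,ce=cv2.connectedComponentsWithStats(k)
    for i in range(1,n):
        if 15<st[i,4]<3000: print(st[i],ce[i])
E
```

```text
T ((21.094594955444336, 51.067569732666016), (81.706298828125, 8.713146209716797), 80.53767395019531) [[345.08107948 161.48648834]
 [353.67567253 160.05405426]
 [367.10810852 240.64865112]
 [358.51351738 242.08108521]]
S ((37.86637878417969, 39.1149787902832), (80.70171356201172, 8.038440704345703), 49.28915023803711) [[133.5012455  246.15009689]
 [139.59446907 240.90708542]
 [192.23151398 302.0798645 ]
 [186.13829041 307.32287598]]
[470  41  11  10  38] [473.71052632  46.84210526]
[419  42  34  41 563] [435.56127886  61.19538188]
[401  44  18  24 190] [408.62105263  55.16842105]
[452  54  36  34 577] [469.63431542  73.0779896 ]
[ 28  88  14  26 160] [ 34.3125  101.34375]
[ 435   99   77   58 2711] [467.46809295 128.99594246]
[344 117  14  12  83] [349.14457831 123.85542169]
[349 116   7   6  30] [351.8        118.73333333]
[119 143  16  12 121] [127.16528926 148.65289256]
[375 146  26  24 272] [384.59926471 160.42279412]
[346 161  21  81 681] [355.98384728 201.43759178]
[ 79 166  25  21 330] [ 91.99393939 176.55757576]
[  0 195  29  24 466] [ 15.15879828 205.83905579]
[126 196  33  32 482] [141.55186722 211.4626556 ]
[274 201   6  13  36] [276.30555556 207.16666667]
[ 210  202   72   39 1438] [244.35187761 220.56258693]
[433 262  73  31 828] [462.93599034 277.09541063]
[319 289  86  31 547] [361.94698355 304.10968921]
[ 218  338   77   46 2260] [255.41769912 363.86061947]
```

View pics/c1.png

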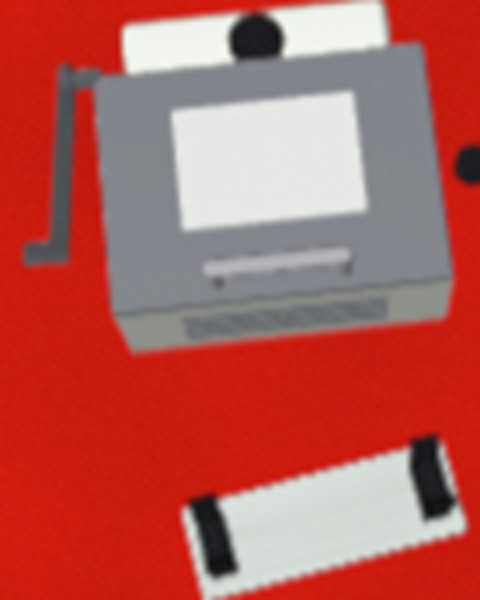

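View pics/c2.png

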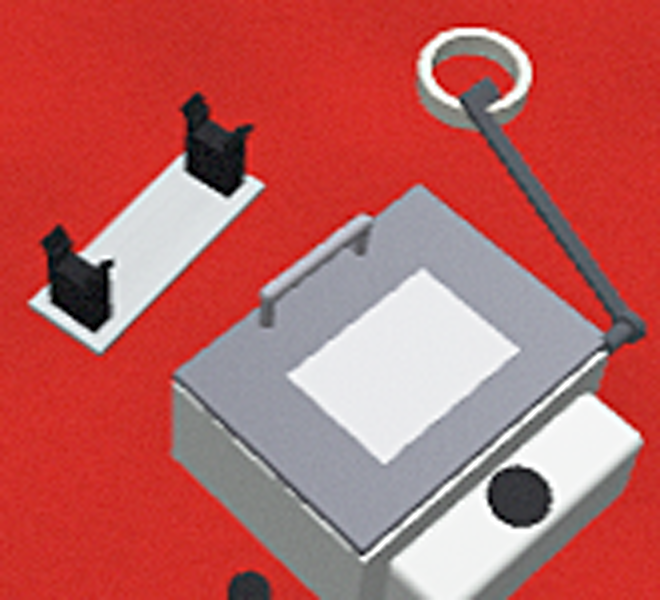

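The crops show these c1 pixels: plate corners (183,508), (440,437), (467,528), (205,598); handle (204,268) to (350,255); lid corners; and the arm from (66,68) to (58,256). The same points can be picked out in c2.

```bash
cat > m.py <<'E'
from h import *
np.set_printoptions(precision=4,suppress=True)
T=pickle.load(open("top.pkl","rb"));S=pickle.load(open("scene.pkl","rb"))
c1=lambda x,y:((x+.5)/4-.5+165,(y+.5)/4-.5+90)
c2=lambda x,y:((x+.5)/4-.5+210,(y+.5)/4-.5+145)
# rack plate
for nm,d,c in(("top",T,[c1(183,508),c1(440,437),c1(467,528),c1(205,598)]),):
    q=np.array([plane(d,p,.008) for p in c]);print("rack",nm,q[:,:2].tolist(),q.mean(0),[np.linalg.norm(q[i]-q[i-1]) for i in range(4)])
    a=q[0]+q[3]-q[1]-q[2];print(" yaw of y axis",np.arctan2(a[1],a[0])-np.pi/2)
q=np.array([plane(S,c2(*p),.008) for p in [(30,303),(100,352),(265,185)]]);print("rack scene",(q[0]+q[2])/2,np.linalg.norm(q[0]-q[1]),np.linalg.norm(q[2]-q[1]),np.arctan2(*(q[2]-q[1])[1::-1])-np.pi/2)
for nm,a,b in(("gripL",(206,268),(267,293)),("gripR",(350,255),(370,222)),("lidFL",(113,312),(418,184)),("lidBL",(95,80),(605,348)),("lidBR",(422,42),(363,555)),("lidFR",(452,275),(175,378)),("tip",(58,255),(476,96)),("piv",(66,70),(622,333))):
    p=tri(T,c1(*a),S,c2(*b));print(nm,*p)
for a in[(204,268),(350,255)]:print("grip plane",plane(T,c1(*a),.142))
for a in[(370,222),(266,293)]:print("grip planeS",plane(S,c2(*a),.142))
q=np.array([plane(T,c1(*p),.11) for p in[(113,312),(95,80),(422,42),(452,275)]]);print("lid",q,[np.linalg.norm(q[i]-q[i-1]) for i in range(4)])
q=np.array([plane(S,c2(*p),.11) for p in[(418,184),(605,348),(363,555),(175,378)]]);print("lidS",q,[np.linalg.norm(q[i]-q[i-1]) for i in range(4)])
# bar
for d,y in((T,0),(S,0)):
    x,y,w,h=(335,150,40,100) if d is T else (125,235,70,75)
    m=d["pixels"][y:y+h,x:x+w].astype(int);k=(m[:,:,1]>85).astype(np.uint8)
    pts=cv2.findNonZero(k).reshape(-1,2)+[x,y]
    P_=np.array([plane(d,p,.02)[:2] for p in pts],np.float32);r=cv2.minAreaRect(P_);print("bar",r)
E
python3 m.py
python3 - <<'E'
from h import *
T=pickle.load(open("top.pkl","rb"));S=pickle.load(open("scene.pkl","rb"))
a=cv2.resize(T["pixels"][155:247,335:377,::-1],None,fx=6,fy=6,interpolation=cv2.INTER_CUBIC)
b=cv2.resize(S["pixels"][235:312,128:196,::-1],None,fx=6,fy=6,interpolation=cv2.INTER_CUBIC)
o=np.zeros((560,700,3),np.uint8);o[:552,:252]=a;o[:462,260:668]=b;cv2.imwrite("pics/bar.png",o)
E
```

```text
rack top [[0.44753776604700046, 0.10095850478623812], [0.48760004207422, -0.09309684616930411], [0.41794161287217113, -0.10722306666145844], [0.38005559338160255, 0.08797304071259325]] [ 0.4333 -0.0028  0.008 ] [np.float64(0.06872020012231118), np.float64(0.1981475843783108), np.float64(0.07107634532170187), np.float64(0.19883880608880666)]
 yaw of y axis 0.19763763963312098
rack scene [ 0.4353 -0.0003  0.008 ] 0.06827501030526319 0.19848897374166227 0.1956197715826249
gripL [0.5829 0.0332 0.0969] 0.078510577254716
gripR [0.598  0.     0.1954] 0.08071413836862022
lidFL [0.5724 0.1346 0.1076] 0.0022519110571337163
lidBL [0.7511 0.1416 0.099 ] 3.744153427830666e-05
lidBR [ 0.7613 -0.0961  0.1064] 0.003481566235172569
lidFR [ 0.5842 -0.1028  0.1035] 0.0038590699937201757
tip [0.5867 0.1583 0.1996] 0.008114263888749855
piv [0.7541 0.158  0.1074] 0.00709314967021026
grip plane [0.5879 0.0662 0.142 ]
grip plane [ 0.5901 -0.0332  0.142 ]
grip planeS [0.5922 0.0665 0.142 ]
grip planeS [ 0.5909 -0.0273  0.142 ]
lid [[ 0.571   0.1332  0.11  ]
 [ 0.7459  0.14    0.11  ]
 [ 0.7585 -0.0972  0.11  ]
 [ 0.5811 -0.1038  0.11  ]] [np.float64(0.23728126658598692), np.float64(0.17495776784688274), np.float64(0.2375359702671975), np.float64(0.17752301135661355)]
lidS [[ 0.574   0.1342  0.11  ]
 [ 0.7546  0.1349  0.11  ]
 [ 0.7632 -0.0959  0.11  ]
 [ 0.5882 -0.1037  0.11  ]] [np.float64(0.23829493228219337), np.float64(0.18059887405661176), np.float64(0.23096809136031707), np.float64(0.1751172933504501)]
bar ((0.46460792422294617, -0.331149697303772), (0.24315908551216125, 0.025943396613001823), 1.6673260927200317)
bar ((0.46941620111465454, -0.33060958981513977), (0.2480626106262207, 0.021092597395181656), 1.810072660446167)
```

View pics/bar.png

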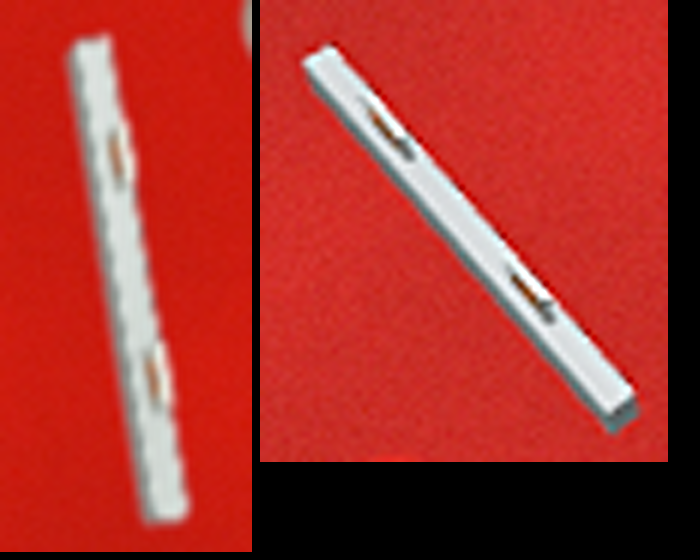

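The bar lies tags up at about (0.466,-0.331), yaw about 0.03. Checks against the given sizes: rack plate 198x70, lid 237x176, arm 191 long, all close. I'll move above the bar.

move_arm --motion '[[[2.6,2.7,0],[0,0,0],1],[[2.6,2.7,0],[0,0,0],1],[[2.6,2.7,0],[0,0,0],1],[[2.6,2.7,0],[0,0,0],1],[[2.6,2.7,0],[0,0,0],1],[[2.6,2.7,0],[0,0,0],1],[[2.6,2.7,0],[0,0,0],1],[[2.6,2.7,0],[0,0,0],1],[[2.6,2.7,0],[0,0,0],1],[[2.6,2.7,0],[0,0,0],1],[[2.6,2.7,0],[0,0,0],1],[[2.6,2.7,0],[0,0,0],1]]'

```text
time_s: 1.1
eef_pos: [0.3853, 0.197, 0.2225]
orientation: [-3.109, 0.454, 0.0]
force: [0.7, -0.2, 0.8]
finger_gap: 0.0869
gripper_force: 0.0
```

move_arm --motion '[[[2.1,3.5,0],[0,0,0],1],[[2.1,3.5,0],[0,0,0],1],[[2.1,3.5,0],[0,0,0],1],[[2.1,3.5,0],[0,0,0],1],[[2.1,3.5,0],[0,0,0],1],[[2.1,3.5,0],[0,0,0],1],[[2.1,3.5,0],[0,0,0],1],[[2.1,3.5,0],[0,0,0],1]]'

```text
time_s: 1.77
eef_pos: [0.4656, -0.1196, 0.2224]
orientation: [-3.108, 0.455, 0.0]
force: [0.4, 1.9, -0.2]
finger_gap: 0.0871
gripper_force: 0.0
```

move_arm --motion '[[[1.0,3.35,0],[0,0,0],1],[[1.0,3.35,0],[0,0,0],1],[[1.0,3.35,0],[0,0,0],1],[[1.0,3.35,0],[0,0,0],1],[[1.0,3.35,0],[0,0,0],1],[[1.0,3.35,0],[0,0,0],1],[[0,0,0],[0,0,-0.107],1],[[0,0,0],[0,0,-0.107],1],[[0,0,0],[0,0,-0.107],1],[[0,0,0],[0,0,0],1],[[0,0,0],[0,0,0],1]]'

```text
time_s: 2.68
eef_pos: [0.4654, -0.3272, 0.2221]
orientation: [-3.141, -0.043, 0.001]
force: [-0.7, 0.1, -0.3]
finger_gap: 0.0869
gripper_force: 0.0
```

```bash
python3 - <<'E'
from h import *
d=get_image("wrist");pickle.dump(d,open("w1.pkl","wb"));cv2.imwrite("pics/w1.png",d["pixels"][:,:,::-1])
print(d["R"],d["t"]);s=sense();print(s["eef_pos"],s["orientation"],s["joint_positions"])
k=(d["pixels"][:,:,1]>85).astype(np.uint8)
n,l,st,ce=cv2.connectedComponentsWithStats(k)
for i in range(1,n):
    if st[i,4]>200: print(st[i],ce[i])
E
```

```text
[[ 2.79715318e-02 -9.99608701e-01 -1.95304299e-04]
 [-9.62141928e-01 -2.69761079e-02  2.71210620e-01]
 [-2.71109764e-01 -7.39826602e-03 -9.62520006e-01]] [-0.34144187  0.40627473  0.51485478]
[ 0.46555064 -0.32712751  0.22227404] [-3.14101419e+00 -4.35487399e-02  8.27314842e-04] [-3.27883389e-01  2.90215807e-01 -1.32731383e-01 -9.20532179e-05
 -1.14843807e+00  1.92644479e+00]
[   0    0   70   64 4062] [31.84613491 31.7966519 ]
[ 333   23   57   72 1351] [350.9311621   66.72168764]
[ 254   63   15  194 2788] [261.21054519 157.28228121]
[   0  146   88   61 1565] [ 52.91884984 169.42300319]
[  0 173  29  42 868] [ 11.12672811 193.86520737]
[  84  245  360   54 7111] [277.46856982 275.01125018]
[ 73 252  19  46 260] [ 78.33461538 277.34615385]
```

View pics/w1.png

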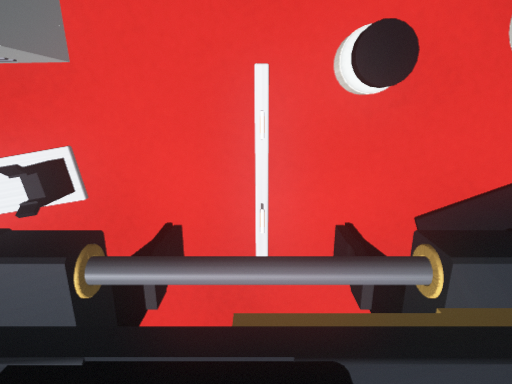

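The wrist view shows the bar upright from its far end at (261,64) down to (262,255), with tags at (262,123) and (262,215). I'll fit its axis.

```bash
python3 - <<'E'
from h import *
np.set_printoptions(precision=4,suppress=True)
d=pickle.load(open("w1.pkl","rb"));k=d["pixels"][:,:,1]>110
for r in(66,70,85,95,145,160,185,195,240,250):
    c=np.flatnonzero(k[r,240:285])+240
    a=plane(d,(c[0],r),.024);b=plane(d,(c[-1],r),.024);print(r,c[0],c[-1],a,b,(a+b)/2)
c=np.flatnonzero(k[40:100,262])+40;print(c[0],plane(d,(262,c[0]-.5),.024))
for r in (109,137,206,233):print(r,plane(d,(263,r),.049))
E
```

```text
66 254 268 [ 0.5825 -0.3206  0.024 ] [ 0.583 -0.336  0.024] [ 0.5827 -0.3283  0.024 ]
70 254 268 [ 0.5784 -0.3207  0.024 ] [ 0.5789 -0.3361  0.024 ] [ 0.5786 -0.3284  0.024 ]
85 254 268 [ 0.5628 -0.3211  0.024 ] [ 0.5633 -0.3367  0.024 ] [ 0.563  -0.3289  0.024 ]
95 254 268 [ 0.5522 -0.3214  0.024 ] [ 0.5526 -0.3371  0.024 ] [ 0.5524 -0.3292  0.024 ]
145 254 268 [ 0.4963 -0.3227  0.024 ] [ 0.4967 -0.3392  0.024 ] [ 0.4965 -0.3309  0.024 ]
160 255 268 [ 0.4785 -0.3243  0.024 ] [ 0.479  -0.3398  0.024 ] [ 0.4787 -0.3321  0.024 ]
185 255 268 [ 0.4479 -0.3251  0.024 ] [ 0.4483 -0.3409  0.024 ] [ 0.4481 -0.333   0.024 ]
195 255 268 [ 0.4352 -0.3254  0.024 ] [ 0.4356 -0.3414  0.024 ] [ 0.4354 -0.3334  0.024 ]
240 255 267 [ 0.3752 -0.3269  0.024 ] [ 0.3756 -0.3423  0.024 ] [ 0.3754 -0.3346  0.024 ]
250 255 267 [ 0.3611 -0.3273  0.024 ] [ 0.3616 -0.3428  0.024 ] [ 0.3614 -0.3351  0.024 ]
63 [ 0.5863 -0.3293  0.024 ]
109 [ 0.5375 -0.3316  0.049 ]
137 [ 0.5082 -0.3325  0.049 ]
206 [ 0.4295 -0.3351  0.049 ]
233 [ 0.3959 -0.3362  0.049 ]
```

move_arm --motion '[[[0.1,0.5,3.5],[0,0,0],1],[[0,0,3.5],[0,0,0],1],[[0,0,3.5],[0,0,0],1],[[0,0,3.5],[0,0,0],1],[[0,0,3.0],[0,0,0],1],[[0,0,2.5],[0,0,0],1],[[0,0,1.2],[0,0,0],1],[[0,0,0.8],[0,0,0],1],[[0,0,0],[0,0,0],1],[[0,0,0],[0,0,0],-1],[[0,0,0],[0,0,0],-1],[[0,0,0],[0,0,0],-1]]' --squeeze 30

```text
time_s: 3.73
eef_pos: [0.4678, -0.3326, 0.009]
orientation: [3.14, 0.047, 0.004]
force: [1.5, 0.2, -0.6]
finger_gap: 0.0739
gripper_force: 0.0
```

move_arm --motion '[[[0,0,0],[0,0,0],-1],[[0,0,0],[0,0,0],-1],[[0,0,0],[0,0,0],-1],[[0,0,0],[0,0,0],-1]]'

```text
time_s: 4.07
eef_pos: [0.467, -0.3323, 0.0079]
orientation: [3.141, 0.047, 0.001]
force: [-0.4, 0.4, -0.1]
finger_gap: 0.048
gripper_force: 0.0
```

move_arm --motion '[[[0,0,0],[0,0,0],-1],[[0,0,0],[0,0,0],-1],[[0,0,0],[0,0,0],-1],[[0,0,0],[0,0,0],-1],[[0,0,0],[0,0,0],-1],[[0,0,0],[0,0,0],-1],[[0,0,0],[0,0,0],-1],[[0,0,0],[0,0,0],-1]]'

```text
time_s: 4.73
eef_pos: [0.4668, -0.3321, 0.0075]
orientation: [-3.141, -0.048, 0.0]
force: [0.6, 0.7, 0.1]
finger_gap: 0.0154
gripper_force: 30.0
```

move_arm --motion '[[[0,0,-1.5],[0,0,0],-1],[[0,0,-3.2],[0,0,0],-1],[[0,0,-3.4],[0,0,0],-1],[[0,0,-3.4],[0,0,0],-1],[[0,0,-3.4],[0,0,0],-1],[[0,0,-3.4],[0,0,0],-1],[[-0.2,-2.0,0],[0,0,0],-1],[[-0.2,-3.0,0],[0,0,0],-1],[[-0.2,-3.0,0],[0,0,0],-1],[[-0.2,-3.0,0],[0,0,0],-1],[[-0.2,-3.0,0],[0,0,0],-1],[[-0.2,-3.0,0],[0,0,0],-1]]'

```text
time_s: 5.73
eef_pos: [0.4488, -0.1614, 0.19]
orientation: [-3.141, -0.046, 0.001]
force: [0.4, 0.5, -1.5]
finger_gap: 0.0155
gripper_force: 30.0
```

move_arm --motion '[[[-0.2,-3.0,0],[0,0,0],-1],[[-0.2,-3.0,0],[0,0,0],-1],[[-0.2,-3.0,0],[0,0,0],-1],[[-0.2,-3.0,0],[0,0,0],-1],[[-0.3,-2.7,0],[0,0,0],-1],[[-0.2,-1.4,0],[0,0,0],-1]]'

```text
time_s: 6.23
eef_pos: [0.431, -0.0001, 0.1903]
orientation: [-3.141, -0.05, 0.001]
force: [0.1, -0.3, -2.0]
finger_gap: 0.0158
gripper_force: 30.0
```

move_arm --motion '[[[0,0,0],[0,0,0.117],-1],[[0,0,0],[0,0,0.117],-1],[[0,0,0],[0,0,0.117],-1],[[0,0,0],[0,0,0.117],-1],[[0,0,0],[0,0,0.117],-1],[[0,0,0],[0,0,0.117],-1],[[0,0,0],[0,0,0.117],-1],[[0,0,0],[0,0,0.117],-1],[[0,0,0],[0,0,0.117],-1],[[0,0,0],[0,0,0.117],-1],[[0,0,0],[0,0,0.117],-1],[[0,0,0],[0,0,0.117],-1]]'

```text
time_s: 7.23
eef_pos: [0.4313, -0.0023, 0.1901]
orientation: [2.422, -1.999, -0.001]
force: [-0.0, 0.1, -2.3]
finger_gap: 0.0159
gripper_force: 30.0
```

```bash
python3 - <<'E'
from h import *
w=get_image("wrist");s=sense();pickle.dump((w,s),open("w2.pkl","wb"))
sc=get_image("scene");pickle.dump(sc,open("s2.pkl","wb"))
a=w["pixels"][:,:,::-1];b=cv2.resize(sc["pixels"][100:270,190:340,::-1],None,fx=2,fy=2,interpolation=cv2.INTER_CUBIC)
o=np.zeros((384,800,3),np.uint8);o[:,:500]=a[:,:500];o[:340,500:]=b;cv2.imwrite("pics/w2.png",o)
print(s["eef_pos"],s["orientation"],s["joint_positions"],s["finger_gap"],w["R"],w["t"])
E
```

```text
[ 0.43118075 -0.00231865  0.1900346 ] [ 2.41848471e+00 -2.00391175e+00 -1.55449690e-03] [ 3.73906887e-01  8.06262456e-02 -4.87891298e-01 -5.82464798e-04
 -1.00343636e+00 -1.86651995e-01] 0.016072153424696 [[-9.81717725e-01 -1.90340595e-01  8.75544529e-04]
 [-1.83005756e-01  9.45131720e-01  2.70619522e-01]
 [-5.23373856e-02  2.65511751e-01 -9.62685986e-01]] [0.42291179 0.05811471 0.3837059 ]
```

View pics/w2.png

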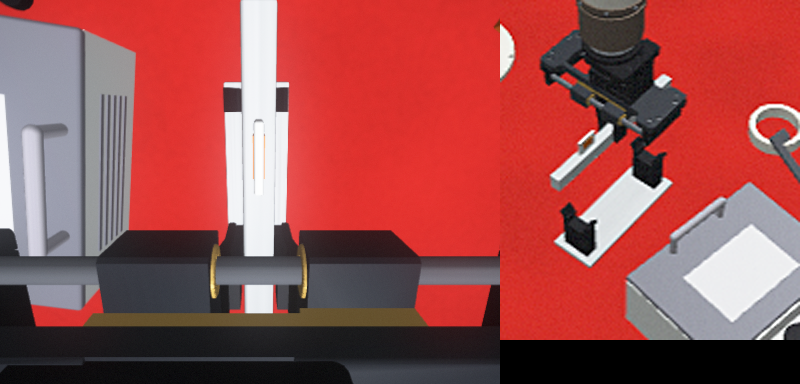

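The wrist view shows the held bar (x 243–277) above the plate, whose edges are near columns 225 and 288 at row 150; the right support is at rows 83–112. I'll measure plate edges and bar axis.

```bash
python3 - <<'E'
from h import *
np.set_printoptions(precision=4,suppress=True)
w,s=pickle.load(open("w2.pkl","rb"));px=w["pixels"].astype(int)
th=2*np.arctan2(s["orientation"][1],s["orientation"][0]);print("theta x",th)
ztop=s["eef_pos"][2]-.0075+.024
R=[];B=[];PL=[]
for r in range(125,215,10):
    red=(px[r,:,0]>150)&(px[r,:,1]<90)
    L=max(c for c in range(150,245) if red[c])+.5; Rr=min(c for c in range(276,340) if red[c])-.5
    a=plane(w,(L,r),.008);b=plane(w,(Rr,r),.008);PL.append((a+b)/2);print(r,L,Rr,np.linalg.norm(a-b))
for r in(10,20,30,40,50,60,70):
    red=(px[r,:,0]>150)&(px[r,:,1]<90)
    L=max(c for c in range(200,255) if red[c])+.5; Rr=min(c for c in range(262,320) if red[c])-.5
    a=plane(w,(L,r),ztop);b=plane(w,(Rr,r),ztop);B.append((a+b)/2);print(r,L,Rr,np.linalg.norm(a-b))
for n,q in(("plate",np.array(PL)),("bar",np.array(B))):
    f=np.polyfit(q[:,1],q[:,0],1);print(n,"x at y=-.002",np.polyval(f,-.002),"yaw",-np.arctan(f[0]),q[0],q[-1])
k=[r for r in range(60,110) if px[r,233,0]>150 and px[r,233,1]<90];print("end row",max(k),px[78:116:3,233].tolist())
E
```

```text
theta x -1.3838547401998105
125 223.5 288.5 0.07165620147149405
135 224.5 287.5 0.07005668558926315
145 224.5 287.5 0.07067261934075814
155 224.5 287.5 0.07129947971331983
165 225.5 287.5 0.07079589899878663
175 225.5 286.5 0.07028280989637918
185 225.5 286.5 0.0709232549601977
195 226.5 286.5 0.0704023203454931
205 226.5 286.5 0.07105576540172041
10 239.5 277.5 0.016195764235417093
20 239.5 276.5 0.015894437349239544
30 239.5 276.5 0.01602134975233732
40 239.5 276.5 0.016150305193658062
50 239.5 276.5 0.016281353407028774
60 240.5 276.5 0.015970951650597715
70 240.5 276.5 0.01610268270993734
plate x at y=-.002 0.4335358721092455 yaw 0.1955088867149275 [ 0.4443 -0.0567  0.008 ] [0.4263 0.0342 0.008 ]
bar x at y=-.002 0.4309244007459566 yaw 0.19569464410668141 [ 0.4532 -0.1153  0.2065] [ 0.4487 -0.0918  0.2065]
end row 81 [[227, 67, 67], [208, 74, 74], [238, 239, 242], [189, 188, 195], [68, 51, 57], [68, 50, 54], [69, 50, 56], [70, 54, 58], [69, 52, 56], [71, 54, 59], [70, 54, 59], [79, 65, 69], [238, 240, 243]]
```

move_arm --motion '[[[0,-0.25,0],[0,0,0],-1],[[0,0,2.5],[0,0,0],-1],[[0,0,2.5],[0,0,0],-1],[[0,0,2.5],[0,0,0],-1],[[0,0,1.5],[0,0,0],-1],[[0,0,1.0],[0,0,0],-1],[[0,0,0.8],[0,0,0],-1],[[0,0,0.6],[0,0,0],-1],[[0,0,0.4],[0,0,0],-1],[[0,0,0.3],[0,0,0],-1],[[0,0,0],[0,0,0],-1]]'

```text
time_s: 8.25
eef_pos: [0.4343, -0.0017, 0.0694]
orientation: [2.43, -1.992, -0.0]
force: [-0.1, -0.0, -1.8]
finger_gap: 0.0156
gripper_force: 30.0
```

move_arm --motion '[[[0,0,0.1],[0,0,0],-1],[[0,0,0],[0,0,0],-1],[[0,0,0],[0,0,0],0],[[0,0,0],[0,0,0],0],[[0,0,0],[0,0,0],0],[[0,0,0],[0,0,0],0],[[0,0,0],[0,0,0],0],[[0,0,0],[0,0,0],0],[[0,0,0],[0,0,0],0],[[0,0,0],[0,0,0],0]]'

```text
time_s: 9.08
eef_pos: [0.4343, -0.0017, 0.0686]
orientation: [-2.429, 1.992, -0.0]
force: [0.8, -0.5, 0.8]
finger_gap: 0.0434
gripper_force: 0.0
```

```bash
cat > arm.py <<'E'
# marker arm slope: rays onto the vertical plane at the arm's y (lid frame), from both cameras
from m import *
psi=.033;ex=np.array([np.cos(psi),np.sin(psi),0]);ey=np.array([-np.sin(psi),np.cos(psi),0])
mid=np.array([.668,.017]) # lid centre guess
cl=np.array([.6674,.0180,.11])
off=cl@ey+.120+.019+.003
for d,a,b in((T,c1(58,250),c1(67,75)),(S,c2(480,100),c2(618,325))):
    q=[]
    for p in(a,b):
        o,v=ray(d,p);q.append(o+v*(off-o@ey)/(v@ey))
    u=q[1]-q[0];print("arm",q,np.arctan2(-u[2],u@ex),np.linalg.norm(u))
E
python3 arm.py | grep arm; python3 - <<'E'
from h import *
s=sense();print(s["finger_gap"],s["gripper_force"],s["force"])
E
```

```text
arm [array([0.5937, 0.1576, 0.1824]), array([0.7604, 0.1631, 0.0908])] 0.5021073468603034 0.19025524421160211
arm [array([0.5955, 0.1577, 0.2059]), array([0.7438, 0.1626, 0.0986])] 0.6260510640170469 0.18310109228529253
0.04341828263865936 0.0 [ 0.77454832 -0.52841322  0.79048264]
```

move_arm --motion '[[[0,0,-2.0],[0,0,0],0],[[0,0,-3.6],[0,0,0],0],[[0,0,-3.6],[0,0,0],0],[[0,0,-3.6],[0,0,0],0],[[0,0,-3.2],[0,0,0],0],[[0.2,-3.0,0],[0,0,0],0],[[0.2,-3.2,0],[0,0,0],0],[[0.2,-3.2,0],[0,0,0],0],[[0.2,-3.2,0],[0,0,0],0],[[0.2,-3.0,0],[0,0,0.077],0],[[0,0,0],[0,0,0.077],0],[[0,0,0],[0,0,0],0]]'

```text
time_s: 10.08
eef_pos: [0.59, 0.0192, 0.2269]
orientation: [2.265, -2.174, -0.002]
force: [-0.1, 0.5, -0.2]
finger_gap: 0.0436
gripper_force: 0.0
```

```bash
python3 - <<'E'
from h import *
w=get_image("wrist");s=sense();t=get_image("top");pickle.dump((w,s,t),open("w3.pkl","wb"))
a=w["pixels"][:,:,::-1];b=cv2.resize(t["pixels"][130:250,190:290,::-1],None,fx=2.88,fy=2.88,interpolation=cv2.INTER_CUBIC)
o=np.zeros((384,800,3),np.uint8);o[:,:512]=a;o[:346,512:]=b;cv2.imwrite("pics/w3.png",o)
print(s["eef_pos"],s["orientation"],2*np.arctan2(s["orientation"][1],s["orientation"][0]))
E
```

```text
[0.58916958 0.01901738 0.22746848] [ 2.26877673e+00 -2.17056145e+00 -1.95933626e-03] -1.5265558332764801
```

View pics/w3.png

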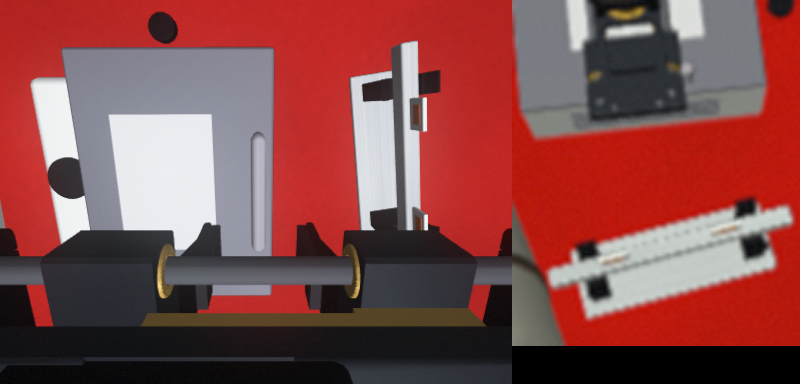

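The wrist view shows the handle from (258,133) to (259,250), and the bar lying across both black supports at column ~405. In the top inset the bar crosses both supports, parallel to the plate. I'll check both numerically.

```bash
python3 - <<'E'
from h import *
np.set_printoptions(precision=4,suppress=True)
w,s,t=pickle.load(open("w3.pkl","rb"));px=w["pixels"].astype(int)
for r in(145,165,185,205,225,240):
    g=px[r,240:274].sum(1)/3;print(r,g[6:32:1].astype(int).tolist())
for p in((258.5,133),(258.5,250)):print("handle",plane(w,p,.148))
print("row 60/150 bar",px[60,388:424].tolist()[::2],px[160,388:424].mean(1).astype(int).tolist())
# bar in top view
q=t["pixels"].astype(int);k=lambda x,y:((x-512+.5)/2.88-.5+190,(y+.5)/2.88-.5+130)
for z in(.084,):
  a,b=plane(t,k(551,279),z),plane(t,k(791,216),z);print("top bar ends",a,b,np.linalg.norm(a-b),(a+b)/2)
  for x in(555,597,640,690,750,785):
    c=k(x,0)[0];ci=int(round(c))
    print(ci,q[195:232,ci,1].tolist())
E
```

```text
145 [151, 150, 152, 150, 138, 98, 124, 147, 165, 177, 182, 188, 190, 187, 186, 186, 185, 184, 172, 157, 152, 150, 153, 152, 149, 141]
165 [153, 155, 153, 153, 141, 102, 123, 145, 165, 177, 183, 189, 190, 189, 186, 185, 184, 185, 170, 149, 152, 150, 152, 154, 150, 140]
185 [155, 155, 154, 157, 144, 106, 119, 142, 163, 177, 182, 189, 189, 188, 187, 186, 185, 183, 167, 148, 155, 154, 154, 154, 148, 135]
205 [156, 156, 157, 156, 145, 110, 113, 138, 159, 175, 182, 190, 191, 189, 187, 188, 186, 183, 167, 142, 156, 155, 154, 153, 147, 130]
225 [158, 155, 157, 154, 150, 118, 108, 136, 156, 172, 180, 189, 189, 188, 185, 186, 184, 182, 165, 143, 155, 157, 157, 154, 146, 123]
240 [156, 155, 156, 156, 152, 124, 103, 130, 153, 171, 179, 187, 189, 186, 186, 186, 184, 180, 161, 142, 153, 156, 157, 155, 146, 124]
handle [ 0.5923 -0.0364  0.148 ]
handle [0.5881 0.0633 0.148 ]
row 60/150 bar [[189, 45, 44], [177, 45, 44], [74, 67, 70], [72, 66, 68], [74, 67, 69], [71, 66, 68], [83, 79, 81], [178, 181, 186], [216, 221, 226], [219, 223, 227], [220, 223, 228], [216, 219, 225], [211, 215, 220], [216, 219,
[... 650 characters left out ...]
, 44, 24, 21, 17, 21]
234 [24, 24, 25, 23, 27, 24, 23, 24, 26, 24, 24, 22, 25, 20, 28, 99, 181, 209, 210, 205, 204, 205, 200, 201, 200, 194, 162, 176, 199, 204, 203, 204, 203, 204, 204, 204, 205]
251 [26, 25, 24, 23, 21, 22, 25, 26, 22, 22, 73, 149, 193, 206, 201, 189, 199, 207, 207, 206, 197, 159, 155, 188, 201, 202, 201, 200, 200, 203, 203, 202, 200, 203, 195, 154, 88]
272 [23, 27, 24, 22, 18, 17, 20, 19, 26, 97, 181, 209, 210, 207, 204, 177, 127, 68, 34, 24, 15, 14, 19, 19, 81, 162, 197, 205, 205, 189, 125, 52, 24, 23, 26, 21, 24]
284 [23, 25, 25, 22, 25, 35, 104, 182, 211, 209, 207, 201, 157, 101, 52, 28, 26, 24, 23, 23, 23, 26, 24, 25, 23, 25, 22, 25, 24, 21, 25, 26, 23, 24, 24, 23, 23]
```

```bash
python3 - <<'E'
from h import *
np.set_printoptions(precision=4,suppress=True)
w,s,t=pickle.load(open("w3.pkl","rb"))
n=np.array([np.cos(.1955),np.sin(.1955)]);c=np.array([.4335,-.002])
for z in(.084,.089):
    for r,a,b in((60,401.3,417.6),(160,404.2,418.9)):
        p=plane(w,(a,r),z);q=plane(w,(b,r),z);print(z,r,(p+q)/2,"rack x",((p+q)[:2]/2-c)@n,"width",np.linalg.norm(p-q)*np.cos(.16))
for r,a,b in((145,251,264.5),(240,251.5,264)):
    p=plane(w,(a,r),.142);q=plane(w,(b,r),.142);print("handle",(p+q)/2,np.linalg.norm(p-q))
E
```

```text
0.084 60 [ 0.455  -0.1036  0.084 ] rack x 0.001304158399647367 width 0.01492703460294237
0.084 160 [ 0.4365 -0.0109  0.084 ] rack x 0.0011793102269819758 width 0.014661696071433085
0.089 60 [ 0.4572 -0.1028  0.089 ] rack x 0.0036813019440497183 width 0.014683269521320005
0.089 160 [ 0.439  -0.0116  0.089 ] rack x 0.003558492597300551 width 0.014422264085466369
handle [ 0.5925 -0.0264  0.142 ] 0.010884094735325922
handle [0.589  0.0567 0.142 ] 0.010994055886260781
```

The bar sits parallel and about 1 mm off centre in the notches. Going down to the handle at (0.591,0.0145), z 0.142.

move_arm --motion '[[[0.4,-0.15,0],[0,0,0],0],[[0,0,2.5],[0,0,0],0],[[0,0,3.0],[0,0,0],0],[[0,0,2.5],[0,0,0],0],[[0,0,1.2],[0,0,0],0],[[0,0,0.85],[0,0,0],0],[[0,0,0],[0,0,0],0],[[0,0,0],[0,0,0],-1],[[0,0,0],[0,0,0],-1],[[0,0,0],[0,0,0],-1],[[0,0,0],[0,0,0],-1],[[0,0,0],[0,0,0],-1]]' --squeeze 35

```text
time_s: 11.18
eef_pos: [0.5912, 0.0152, 0.1288]
orientation: [-2.268, 2.172, -0.001]
force: [0.0, -0.7, 0.0]
finger_gap: 0.0179
gripper_force: 0.0
```

move_arm --motion '[[[0,0,0],[0,0,0],-1],[[0,0,0],[0,0,0],-1],[[0,0,0],[0,0,0],-1],[[0,0,0],[0,0,0],-1]]'

```text
time_s: 11.52
eef_pos: [0.5905, 0.0151, 0.1284]
orientation: [2.268, -2.173, -0.001]
force: [-4.1, 1.0, 5.1]
finger_gap: 0.0108
gripper_force: 35.0
```

move_arm --motion '[[[0,-0.15,-0.7],[0,0,0],-1],[[0,-0.2,-0.7],[0,0,0],-1],[[0,-0.25,-0.7],[0,0,0],-1],[[0,-0.25,-0.67],[0,0,0],-1],[[0,-0.3,-0.67],[0,0,0],-1],[[0,-0.35,-0.67],[0,0,0],-1],[[0,-0.35,-0.63],[0,0,0],-1],[[0,-0.38,-0.63],[0,0,0],-1],[[0,-0.42,-0.63],[0,0,0],-1],[[0,-0.3,-0.4],[0,0,0],-1],[[0,-0.3,-0.4],[0,0,0],-1],[[0,0,0],[0,0,0],-1]]'

```text
time_s: 12.52
eef_pos: [0.6207, 0.0164, 0.1965]
orientation: [2.264, -2.17, -0.008]
force: [-8.7, 1.6, -4.7]
finger_gap: 0.0103
gripper_force: 35.0
```

```bash
python3 - <<'E'
from h import *
s=sense();sc=get_image("scene");t=get_image("top");pickle.dump((sc,s,t),open("w4.pkl","wb"))
a=cv2.resize(sc["pixels"][145:295,235:385,::-1],None,fx=4,fy=4,interpolation=cv2.INTER_CUBIC)
b=cv2.resize(t["pixels"][90:190,170:220,::-1],None,fx=4,fy=4,interpolation=cv2.INTER_CUBIC)
o=np.zeros((600,800,3),np.uint8);o[:,:600]=a;o[:400,600:]=b;cv2.imwrite("pics/w4.png",o)
print(s["eef_pos"],s["orientation"],s["force"],s["finger_gap"],s["gripper_force"])
E
```

```text
[0.62067273 0.01637748 0.196469  ] [ 2.26431153 -2.16981904 -0.00770022] [-8.7173398   1.58392942 -4.73398347] 0.010315946762195317 34.999094009399414
```

View pics/w4.png

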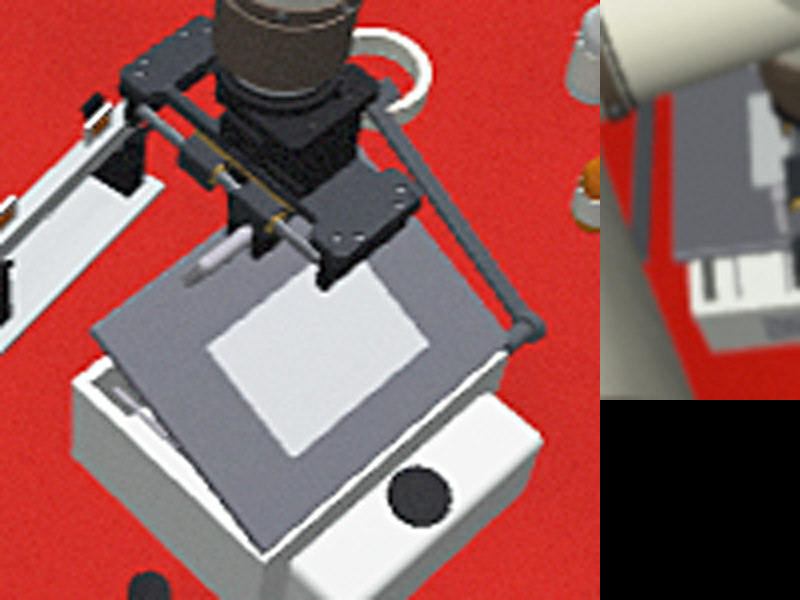

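The scene crop shows the lid lifted and held, its right edge from (93,330) to (265,552), and the marker arm from (383,115) to (520,322). I'll compare the two slopes using the line directions.

```bash
cat > cmp.py <<'E'
from h import *
import sys
np.set_printoptions(precision=3,suppress=True)
S=pickle.load(open("scene.pkl","rb"));sc,s,t=pickle.load(open(sys.argv[1],"rb"))
def slope(d,p,q,psi):
    n=np.cross(ray(d,p)[1],ray(d,q)[1]);return np.arctan((np.cos(psi)*n[0]+np.sin(psi)*n[1])/n[2])
def fit(pts):
    v=cv2.fitLine(np.array(pts,np.float32),cv2.DIST_HUBER,0,.01,.01).ravel();return v[2:]-30*v[:2],v[2:]+30*v[:2]
def red(px):px=px.astype(int);return px[:,:,0]-px[:,:,1]>70
lines={}
for n,d in(("arm first",S),("arm now",sc)):
    m=red(d["pixels"]);L=[];R=[];print(n,end=" ")
    for y in range(182,216):
        c=np.flatnonzero(~m[y,325:375])+325
        xe=336+(y-178)*137/207
        c=[x for x in c if abs(x-xe)<9]
        if len(c)and c[-1]-c[0]<9: L.append((c[0],y));R.append((c[-1],y))
    print(len(L));lines[n]=fit([((a[0]+b[0])/2,a[1]) for a,b in zip(L,R)])
# lid sheet right edge (bright/grey) and lid right edge (dark/white) now
x0,y0=235,145;g=cv2.cvtColor(sc["pixels"],cv2.COLOR_RGB2GRAY).astype(float)
f=lambda x,y:((x+.5)/4-.5+x0,(y+.5)/4-.5+y0)
def edge(a,b,n=25,h=4):
    a,b=np.array(f(*a)),np.array(f(*b));u=(b-a)/np.linalg.norm(b-a);w=np.array([-u[1],u[0]]);o=[]
    k=np.linspace(-h,h,33)
    for s_ in np.linspace(.1,.9,n):
        p=a+s_*(b-a);q=(p+k[:,None]*w).astype(np.float32)
        v=cv2.remap(g.astype(np.float32),q[:,:1],q[:,1:],cv2.INTER_LINEAR).ravel();o.append(p+k[np.argmax(np.abs(np.gradient(v)))]*w)
    return fit(o)
E=eval(sys.argv[2])
for n,(a,b) in E.items():lines[n]=edge(a,b)
for n,(p,q) in lines.items():print(n,[round(float(slope(sc,p,q,psi)),3) for psi in(.03,.04,.05)])
E
python3 cmp.py w4.pkl '{"sheetR":((208,348),(295,457)),"lidR":((93,330),(255,540)),"sheetL":((372,272),(430,345)),"lidL":((425,230),(500,335))}'
```

```text
arm first 34
arm now 28
arm first [0.503, 0.517, 0.53]
arm now [0.495, 0.509, 0.522]
sheetR [0.389, 0.409, 0.429]
lidR [0.381, 0.404, 0.426]
sheetL [0.424, 0.44, 0.456]
lidL [0.406, 0.421, 0.436]
```

move_arm --motion '[[[0,-0.28,-0.35],[0,0,0],-1],[[0,-0.28,-0.35],[0,0,0],-1],[[0,-0.3,-0.35],[0,0,0],-1],[[0,0,0],[0,0,0],-1],[[0,0,0],[0,0,0],-1],[[0,0,0],[0,0,0],-1],[[0,0,0],[0,0,0],-1],[[0,0,0],[0,0,0],-1]]'

```text
time_s: 13.28
eef_pos: [0.6284, 0.0167, 0.2065]
orientation: [2.264, -2.169, -0.009]
force: [-9.8, 1.5, -3.7]
finger_gap: 0.011
gripper_force: 35.0
```

```bash
python3 - <<'E'
from h import *
s=sense();sc=get_image("scene");t=get_image("top");pickle.dump((sc,s,t),open("w5.pkl","wb"))
a=cv2.resize(sc["pixels"][145:295,235:385,::-1],None,fx=4,fy=4,interpolation=cv2.INTER_CUBIC)
b=cv2.resize(t["pixels"][130:250,190:290,::-1],None,fx=2,fy=2,interpolation=cv2.INTER_CUBIC)
o=np.zeros((600,800,3),np.uint8);o[:,:600]=a;o[:240,600:]=b;cv2.imwrite("pics/w5.png",o)
print(s["eef_pos"],s["force"],s["finger_gap"],s["gripper_force"])
E
```

```text
[0.62844958 0.01667594 0.20645241] [-9.76266841  1.48835618 -3.68306372] 0.01097253384626152 34.99917447566986
```

View pics/w5.png

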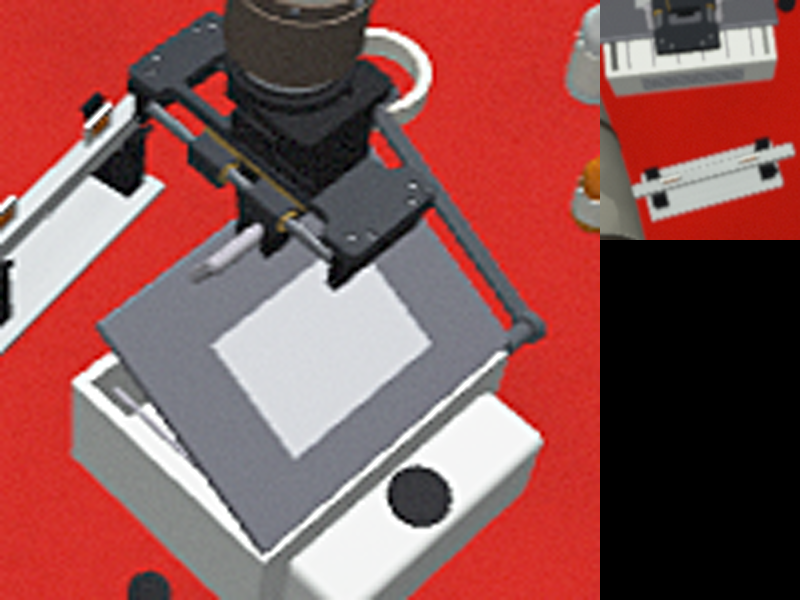

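The lid's right edge now runs from (98,327) to (262,548) and the sheet's right edge from (213,347) to (296,458). The bar is still across both supports.

```bash
python3 cmp.py w5.pkl '{"sheetR":((213,347),(296,458)),"lidR":((98,327),(258,540)),"sheetL":((376,270),(432,344)),"lidL":((430,220),(500,335))}'; python3 -c "
import numpy as np
dz=.2065-.1284+.037;print(np.arcsin(dz/.17)-.219,np.arccos((.166-(.6284-.5905))/.17)-.219)"
```

```text
arm first 34
arm now 25
arm first [0.503, 0.517, 0.53]
arm now [0.488, 0.502, 0.515]
sheetR [0.479, 0.498, 0.517]
lidR [0.467, 0.489, 0.511]
sheetL [0.476, 0.492, 0.507]
lidL [0.485, 0.499, 0.513]
0.5247586996884513 0.49838201227120504
```

```bash
python3 -c "
from workcell import finish_job
print(finish_job())"
```

```text
the job is handed in; nothing more can be done
None
```

The bar lies tags up in both notches, about 1 mm off centre and let go, and the job was handed in with the gripper holding the lid at about 0.50 rad, against about 0.51 rad for the marker arm (allowed difference 0.08); the hand-in gave no verdict.

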